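# Test weight from hook to scale with the lifting fork

### The job

For the daily check of the packing-line scale, use the orange-handled lifting fork to lift the brass test weight up and off its hook and set it down, standing upright, in the middle of the scale pan; then draw the fork out and stand it upright on its black mat where it was. The weight must stay clean, so the gripper must never touch it, and the sprung pan must not be pressed down to its stop. Leave the dark steel weight on its hook and the amber tumblers where they are.

Things in the scene. Friction and masses are not known exactly. Their poses are not given: they have to be found in the camera images.
- fork: lifting fork, loose, 0.17 kg, standing on its mat. Origin: underside, on the handle's axis; z up, x along the prongs. Orange upright handle, 26 mm (x) by 18 mm (y), 60 to 136 mm above the origin, on a 12 mm round shank. Foot plate: x -28 to +8, y -22 to +22, 8 mm thick. Total length in x: -28 to +75 mm
- fork_prongs (a point): on the fork, midway between its two prongs, 50 mm ahead of the handle's axis, level with their tops: where a carried bar should lie. Prongs: level round rods 6 mm thick at y = -13 and +13 mm, underside level with the fork's origin, reaching to x = 75 mm; the last 5 mm bend up, tips 11 mm above the underside
- fork_grip (a point): point in the middle of the fork's handle, 100 mm above the fork's origin
- fork_home (a point): point on the top of the fork's mat (fixed, black rubber, 170 x 120 x 4 mm) where the fork's origin belongs, 25 mm from the mat's centre; the mat's x axis is the long one
- brass_weight: weight to be moved: brass disc, diameter 64 mm, 20 mm high, with a rigid upright square bail of 6 mm rod over it. Origin: centre of the underside, z up. It hangs by the middle of its bail's top bar from a hook, origin 90 mm above the table. Mass not known, 0.20 to 0.48 kg
- brass_weight_bail (a point): middle (axis) of the top bar of the brass weight's bail, 49 mm above the weight's origin. The bail lies in the weight's y-z plane: legs at y = -27 and +27 mm, bar along y; the window between disc and bar is 26 mm high and 48 mm wide
- steel_weight: dark steel weight of the same shape and size on the other hook; to be left alone
- stand: fixed hook stand: grey foot, x -40 to +80 mm, 200 mm wide, 12 mm thick; two upright 12 mm steel posts at x = +56, y = -55 and +55 mm, 148 mm high, joined low down by a blue bar. Origin: on the table, under the bail bars of the two hanging weights, which lie along the stand's y axis. From each post a hook sticks out to -x
- hook_left (a point): top of the dip in the hook at y = +55 mm, where a bail bar rests, 136 mm above the table. The hook is 7 mm rod; it ends 34 mm in front (-x) of this point in an upturned tip, whose top is 8 mm higher than this point. The weight can rise at most 19 mm before its disc meets the hook from below
- hook_right (a point): the same point of the hook at y = -55 mm
- scale: fixed white spring scale, housing 140 x 140 x 32 mm, origin: centre of its underside; above it a round aluminium pan, diameter 128 mm, with a blue disc 74 mm in diameter marking the middle
- pan_centre (a point): centre of the pan's top face, 70 mm above the table when empty; it sinks with the pan
- scale_pan (a joint): how far the pan has sunk, m: 0 empty, about 3.3 mm per newton put on it (6 to 15 mm under the brass weight), 0.023 at its stop
- tumbler0: amber glass tumbler, loose, diameter 72 mm, 88 mm high, origin: centre of the underside; bystander
- tumbler1: second amber tumbler of the same size; bystander
There are look-alikes about, which are no part of the job. There is more than one size of the scale; the one meant has the size given above.

How it is judged:
By the outcome, as a careful person would: the job done as asked, in the order asked, and still so for the second after the job is handed in, with the robot touching nothing.
It also fails if it takes over 67 s, if anything falls off the work surface, if the arm or the gripper's body presses on something with over 40 N, if the wrist force passes 120 N, or if a joint passes its speed limit or range.

### The arm

A 6-joint arm with a two-finger parallel gripper is mounted at the origin on the work surface. World frame = base frame: x ahead of the robot, y to its left, z up, the work surface at z = 0. Lengths are in m, angles in degrees, forces in N, time in s.
With the tool pointing down it reaches from about 0.3 to 0.85 m from the base axis. Payload 4.2 kg.
Tool frame: the origin (TCP) lies midway between the tips of the shut fingers; the grasp point (between the pads) lies 19 mm behind it; z points along the fingers, y is the direction in which the jaws open and shut (so a half turn about z gives the same grasp; the last joint's range is limited). The gripper opens to 91 mm and grips with 3 to 60 N. Pads are 32 mm wide; open, the fingers measure 118 mm over their backs; the gripper's body (76 mm by 178 mm) begins 60 mm behind the grasp point.
Start: joints at [63.77, 18.312, 89.639, -0, 72.044, -1.146], TCP at [0.244, 0.521, 0.214] pointing down, gripper open.
Joint ranges: [-177.97, 177.97], [-48.28, 115.42], [12.27, 149.76], [-77.06, 257.06], [2.81, 150.46], [-146.56, 146.56]. Speed limits (degrees/s): [147.25, 147.25, 180, 180, 180, 180].

### API

Orientations are given as [roll, pitch, yaw] about the fixed x, y, z axes, in that order (R = Rz(yaw) Ry(pitch) Rx(roll)).
In Python, from station import robot gives the robot as it stands. Calls block until the motion is done:
- robot.goto(position, orientation): joint-space move of the TCP to a pose.
- robot.move_straight(position, orientation=None, rate=0.15, contact_N=None): straight line of the TCP; orientation=None keeps the orientation; rate is the mean speed in m/s. With contact_N (N) it stops when the force on the tool has changed by that much, and returns True; else False.
- robot.movej(angles): joint-space move.
- robot.set_gripper(opening, newtons=None): opening from 0.0 (shut) to 1.0 (fully open); newtons is the grip in N (None keeps the last); returns when the fingers have stopped.
- robot.dwell(seconds).
- robot.ik(position, orientation): joint angles nearest the present ones, or None.
- robot.read_camera(name): name is "side" or "top" or "wrist"; returns a dict with "color" (384x512x3 uint8, blue, green, red), "z_map" (384x512 float32, m along the optical axis (not along the pixel's ray), 0 where there is no reading), "fx", "fy", "cx", "cy" (pixels), "D" ([k1, k2, p1, p2, k3] as OpenCV has them; the pictures are not rectified), "rvec" (rotation vector, rad) and "tvec" (3), from world to camera coordinates, as OpenCV has them. Camera axes: x right, y down, z forward; pixel columns grow to the right and rows downward; lengths in m; the calibration is good to about 2 mm. A picture is of the moment at which its call begins.
A pose or a line that the arm cannot do raises robot.MotionError and nothing moves.
- robot.job_done(): hands the job in, once; it reports no verdict.
Readings, each from a call of its own:
- robot.current_clock(): time.
- robot.current_joints(): joint angles.
- robot.current_joint_vel(): joint speeds.
- robot.current_joint_torque(): joint torques, N m.
- robot.current_tool_pos(): TCP position.
- robot.current_orientation(): TCP orientation.
- robot.current_wrist_force(): force on the tool from outside, world axes, zero at the start.
- robot.current_torque(): the same for the moment, N m.
- robot.current_finger_gap(): opening from 0.0 (shut) to 1.0 (fully open).
Only numpy, scipy, OpenCV 4.12 (cv2) and the standard library are available. Lean on these libraries where they do the work, as an engineer would, in place of code of your own. Each camera call takes 0.05 s, during which the arm holds its last target.

## Working session

There is one attempt and no reset: what is moved stays moved. The work goes in short steps, each a Python script; the robot and the scene stay as the last script left them, time stands still between calls to the robot, and variables do not carry over. Pictures are saved under pics/ and viewed, and the job is handed in when it is done.

```bash
ls; mkdir -p pics; python3 - <<'E'
from station import robot
import cv2, numpy as np, pickle
for n in ["side","top","wrist"]:
    d=robot.read_camera(n); pickle.dump(d,open(f"{n}.pkl","wb"))
    cv2.imwrite(f"pics/{n}0.png",d["color"])
    R=cv2.Rodrigues(np.array(d["rvec"],float))[0]
    print(n,d["fx"],d["cx"],d["cy"],d["D"],"cam pos",-R.T@np.array(d["tvec"]).ravel(),"fwd",R[2])
print(robot.current_clock(),robot.current_orientation(),robot.current_wrist_force())
E
```

```text
pics
side 350.37657869892774 252.5097610693626 190.92542187314527 [-0.04968471  0.          0.          0.          0.        ] cam pos [ 0.41670418 -0.62713709  0.6647109 ] fwd [ 0.23889041  0.68283302 -0.69041324]
top 374.6863726814245 250.78786124324606 190.32716282456073 [0.03860965 0.         0.         0.         0.        ] cam pos [ 0.56172735 -0.08470605  1.17100276] fwd [ 0.05231235  0.02124532 -0.99840475]
wrist 325.471053517637 254.95176981365057 192.417304303051 [-0.02566185  0.          0.          0.          0.        ] cam pos [0.17324628 0.55389311 0.38496714] fwd [ 0.24781524 -0.1170054  -0.96171583]
0.15 [-1.79923092e+02 -2.48280126e-03  1.54913721e+02] [ 0.34615748 -0.23244296  0.14480762]
```

View pics/side0.png

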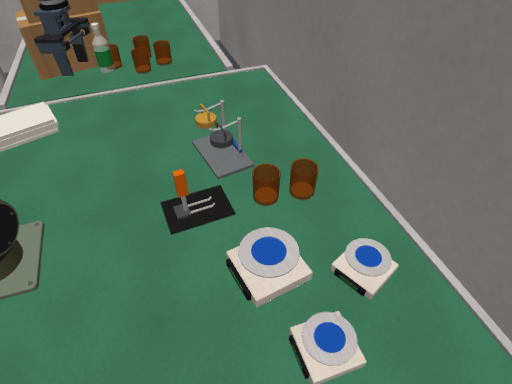

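View pics/top0.png

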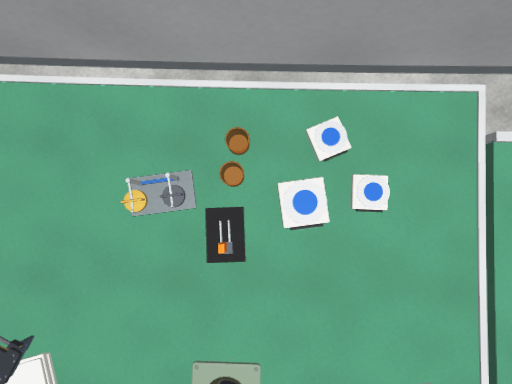

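View pics/wrist0.png

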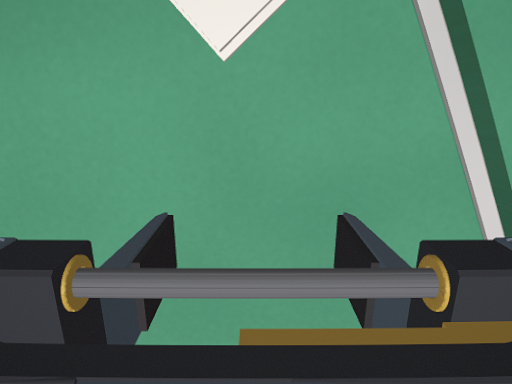

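Look-alikes, as pixels in the top view:
- **Scale:** the large one is at (304,202). The smaller ones at (330,137) and (372,192) are the wrong size.
- **Weight:** brass is at (135,201) and dark steel at (174,196).
- **Fork:** the orange handle is at (222,248). There is only one.
- **Tumblers:** (238,140) and (232,174). More stand on the other table, seen in the side view.

Next I'll measure these and check a close crop.

```bash
cat > h.py <<'E'
import cv2, numpy as np, pickle
def load(n): return pickle.load(open(n+".pkl","rb"))
def cam(d):
    K=np.array([[d["fx"],0,d["cx"]],[0,d["fy"],d["cy"]],[0,0,1.]]); R=cv2.Rodrigues(np.array(d["rvec"],float))[0]
    return K,np.array(d["D"],float),R,np.array(d["tvec"],float).ravel()
def ray(d,uv):
    K,D,R,t=cam(d); u=cv2.undistortPoints(np.array(uv,float).reshape(-1,1,2),K,D).reshape(-1,2)
    return -R.T@t, np.c_[u,np.ones(len(u))]@R
def onplane(d,uv,z):
    c,r=ray(d,uv); return c+r*((z-c[2])/r[:,2])[:,None]
def proj(d,P):
    K,D,R,t=cam(d); return cv2.projectPoints(np.array(P,float).reshape(-1,3),np.array(d["rvec"],float),t,K,D)[0].reshape(-1,2)
def cloud(d):
    h,w=d["z_map"].shape; v,u=np.mgrid[:h,:w]; c,r=ray(d,np.c_[u.ravel(),v.ravel()])
    P=c+r*d["z_map"].reshape(-1,1); P[d["z_map"].ravel()<=0]=np.nan
    return P.reshape(h,w,3)
def blobs(m,amin=30):
    n,l,s,c=cv2.connectedComponentsWithStats(m.astype(np.uint8))
    return [(l==i,s[i],c[i]) for i in range(1,n) if s[i][4]>=amin]
E
python3 - <<'E'
from h import *
for n,box in (("top",(105,150,390,270)),("side",(150,80,330,310))):
    d=load(n); x0,y0,x1,y1=box
    c=cv2.resize(d["color"][y0:y1,x0:x1],None,fx=2.8 if n=="top" else 2.6,fy=2.8 if n=="top" else 2.6,interpolation=cv2.INTER_CUBIC)
    cv2.imwrite(f"pics/{n}_c.png",c)
    P=cloud(d); hsv=cv2.cvtColor(d["color"],cv2.COLOR_BGR2HSV); H,S,V=cv2.split(hsv)
    masks={"blue":(H>105)&(H<130)&(S>150)&(V>60),"orange":(H<12)&(S>180)&(V>150),"brass":(H>12)&(H<25)&(S>130)&(V>130),"white":(S<40)&(V>200),"black":(V<30)}
    for k,m in masks.items():
        for b,s,ce in blobs(m,25):
            q=P[b]; print(n,k,s,ce.round(1),"med",np.nanmedian(q,0).round(3),"min",np.nanpercentile(q,3,axis=0).round(3),"max",np.nanpercentile(q,97,axis=0).round(3))
E
```

```text
top blue [322 128  18  17 235] [330.3 136. ] med [ 0.789 -0.294  0.054] min [ 0.767 -0.317  0.049] max [ 0.811 -0.272  0.057]
top blue [142 178  25   6  65] [153.8 180.8] med [0.641 0.233 0.046] min [0.634 0.197 0.043] max [0.648 0.268 0.049]
top blue [364 183  18  17 248] [372.8 191.1] med [ 0.628 -0.422  0.054] min [ 0.606 -0.443  0.05 ] max [ 0.649 -0.399  0.058]
top blue [293 190  24  24 447] [304.7 201.7] med [ 0.59 -0.22  0.07] min [ 0.56  -0.25   0.066] max [ 0.621 -0.19   0.074]
top brass [226 135  23  18 289] [238.1 143.3] med [ 0.768 -0.016  0.009] min [ 0.733 -0.047  0.004] max [0.793 0.01  0.09 ]
top brass [224 166  20  20 294] [233.1 175.4] med [ 0.668 -0.003  0.009] min [ 0.636 -0.035  0.004] max [0.693 0.022 0.09 ]
top brass [121 190  26  22 327] [135.6 200.3] med [0.58  0.261 0.11 ] min [0.553 0.237 0.105] max [0.607 0.293 0.142]
top brass [218 242   9  12  82] [221.6 247.3] med [0.457 0.014 0.136] min [0.444 0.007 0.082] max [0.467 0.023 0.14 ]
top white [   0   74  489  310 5190] [333.9 140.3] med [ 0.953 -0.503  0.005] min [ 0.137 -0.769 -0.748] max [1.232 0.695 0.
[... 3240 characters left out ...]
6  0.005] min [ 0.508 -0.039  0.002] max [0.55  0.    0.007]
side black [175 220  11   7  28] [180.6 222.7] med [ 0.437 -0.02   0.004] min [ 0.425 -0.033  0.002] max [ 0.449 -0.014  0.006]
side black [  0 249  11  12  26] [  3.7 255.3] med [ 0.056 -0.041  0.063] min [ 0.049 -0.047  0.059] max [ 0.064 -0.025  0.068]
side black [227 260  24  40 159] [239.6 280.6] med [ 0.522 -0.247  0.029] min [ 0.511 -0.281  0.014] max [ 0.531 -0.188  0.03 ]
side black [335 269  30  26 110] [350.2 281.7] med [ 0.743 -0.322  0.021] min [ 0.724 -0.35   0.009] max [ 0.755 -0.286  0.024]
side black [289 336  20  42 117] [299.4 357.4] med [ 0.574 -0.428  0.022] min [ 0.571 -0.458  0.011] max [ 0.577 -0.387  0.024]
```

View pics/top_c.png

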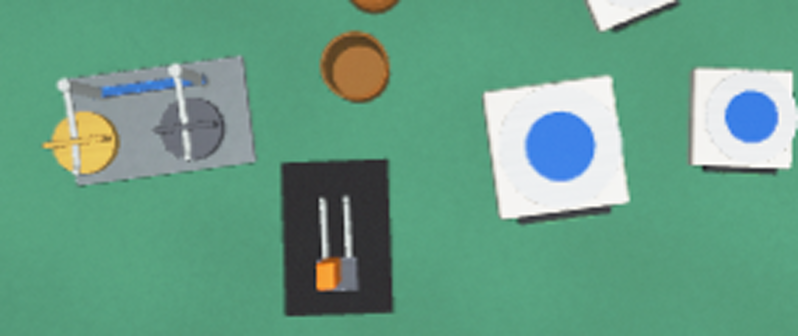

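View pics/side_c.png

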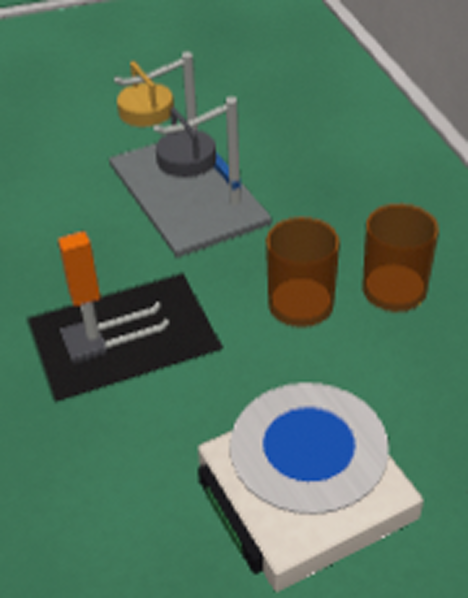

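```bash
cat > m.py <<'E'
from h import *
def rect(p):
    (c,(w,h),a)=cv2.minAreaRect((p[:,:2]*1000).astype(np.float32))
    return np.round(c,1),round(w,1),round(h,1),round(a,2)
for n in ("top","side"):
    d=load(n); P=cloud(d); hsv=cv2.cvtColor(d["color"],cv2.COLOR_BGR2HSV); H,S,V=cv2.split(hsv)
    X,Y,Z=P[...,0],P[...,1],P[...,2]
    # foot: grey
    roi=(X>.45)&(X<.72)&(Y>.08)&(Y<.36)
    m=(S<70)&(V<150)&roi&(Z<.022)
    m=max(blobs(m,100),key=lambda b:b[1][4])[0]
    cs=cv2.findContours(m.astype(np.uint8),0,1)[0]; c=max(cs,key=len).reshape(-1,2)
    print(n,"foot 120x200",rect(onplane(d,c,.012)))
    # mat
    roi=(X>.38)&(X<.6)&(Y>-.06)&(Y<.1)
    m=cv2.morphologyEx(((S<110)&(V<75)&roi&(Z<.02)).astype(np.uint8),cv2.MORPH_CLOSE,np.ones((5,5)))
    c=max(cv2.findContours(m,0,1)[0],key=len).reshape(-1,2)
    print(n,"mat 170x120",rect(onplane(d,c,.004)), "V med",np.median(V[m>0]))
    # handle top
    m=(H<25)&(S>130)&(V>120)&(X>.4)&(X<.5)&(np.abs(Y)<.05)
    mt=m&(Z>.130); v,u=np.nonzero(mt); q=onplane(d,np.c_[u,v],.140); print(n,"handle top 26x18 mean",q.mean(0).round(4),rect(q),len(q))
    # prongs
    m=(S<60)&(V>120)&(X>.45)&(X<.58)&(Y>-.04)&(Y<.06)&(Z<.03)
    for b,s,ce in blobs(m,8):
        v,u=np.nonzero(b); q=onplane(d,np.c_[u,v],.009); l=cv2.fitLine((q[:,:2]*1000).astype(np.float32),cv2.DIST_L2,0,.01,.01).ravel()
        print(n,"prong",s,q.mean(0).round(4),"yaw",np.degrees(np.arctan2(l[1],l[0])).round(1), q.min(0).round(3),q.max(0).round(3))
    # posts/hooks
    m=(S<60)&(V>130)&(Z>.12)&(X>.5)&(X<.7)&(Y>.1)&(Y<.33)
    for b,s,ce in blobs(m,8):
        q=P[b]; l=cv2.fitLine((q[:,:2]*1000).astype(np.float32),cv2.DIST_L2,0,.01,.01).ravel(); print(n,"hook",s,np.mean(q,0).round(4),"yaw",np.degrees(np.arctan2(l[1],l[0])).round(1),q.min(0).round(3),q.max(0).round(3))
    m=(H>105)&(H<130)&(S>150)&(X>.55)&(X<.62)&(Y<-.15)&(Y>-.28)
    c=max(cv2.findContours(m.astype(np.uint8),0,1)[0],key=len).reshape(-1,2); q=onplane(d,c,.07)
    print(n,"pan disc 74",cv2.minEnclosingCircle((q[:,:2]*1000).astype(np.float32)), rect(q))
    m=(H>12)&(H<27)&(S>130)&(V>120)&(X>.5)&(X<.65)&(Y>.2)&(Y<.33)
    md=m&(Z<.116); c=max(cv2.findContours(md.astype(np.uint8),0,1)[0],key=len).reshape(-1,2)
    print(n,"brass disc 64",cv2.minEnclosingCircle((onplane(d,c,.11)[:,:2]*1000).astype(np.float32)))
    q=P[m&(Z>.13)]; l=cv2.fitLine((q[:,:2]*1000).astype(np.float32),cv2.DIST_L2,0,.01,.01).ravel(); print(n,"bar",q.mean(0).round(4),np.degrees(np.arctan2(l[1],l[0])).round(1),q.min(0).round(3),q.max(0).round(3))
E
python3 m.py
```

```text
Traceback (most recent call last):
  File "m.py", line 11, in <module>
    m=max(blobs(m,100),key=lambda b:b[1][4])[0]
      ~~~^^^^^^^^^^^^^^^^^^^^^^^^^^^^^^^^^^^
ValueError: max() iterable argument is empty
```

```bash
sed -i 's/m=(S<70)&(V<150)&roi&(Z<.022)/m=(S<90)\&(V<200)\&roi\&(Z<.03); print("foot px",m.sum(),hsv[192,155],hsv[205,188],P[205,188])/; s/blobs(m,100)/blobs(m,20)/' m.py; python3 m.py
```

```text
foot px 1570 [ 97  21 157] [ 97  20 165] [0.57171995 0.13331147 0.01143023]
top foot 120x200 (array([608.5, 217.8]), 122.5, 205.2, 9.08)
top mat 170x120 (array([484.2,  16.8]), 167.7, 117.1, 3.72) V med 50.0
top handle top 26x18 mean [0.4542 0.0151 0.14  ] (array([454.3,  14.2]), 24.5, 16.4, 1.92) 63
top prong [219 221   3  21  48] [0.4965 0.0311 0.009 ] yaw 4.6 [0.464 0.028 0.009] [0.525 0.036 0.009]
top prong [227 220   5  26  69] [0.4841 0.0039 0.009 ] yaw 4.6 [ 0.452 -0.004  0.009] [0.529 0.011 0.009]
top hook [165 173   7  22  67] [0.6319 0.1646 0.1413] yaw 8.3 [0.6   0.157 0.13 ] [0.657 0.174 0.151]
top hook [126 178   7  21  60] [0.6151 0.2726 0.1419] yaw 9.2 [0.586 0.266 0.132] [0.64  0.281 0.15 ]
top hook [170 196   3  12  31] [0.5799 0.1567 0.1388] yaw 8.8 [0.564 0.152 0.132] [0.594 0.161 0.147]
top hook [131 202   3  11  24] [0.5612 0.2646 0.1385] yaw 10.6 [0.547 0.26  0.134] [0.575 0.268 0.144]
top pan disc 74 ((590.1187133789062, -220.17124938964844), 34.665550231933594) (array([ 588. , -219.5]), 61.5, 67.2, 1.55)
top brass disc 64 ((580.1382446289062, 263.1893005371094)
[... 603 characters left out ...]
3 0.009]
side hook [207 103  14   7  25] [0.6114 0.2709 0.1397] yaw 9.3 [0.591 0.266 0.134] [0.633 0.277 0.145]
side hook [194 110  10   2  13] [0.5662 0.2645 0.1376] yaw 12.2 [0.552 0.26  0.135] [0.579 0.268 0.144]
side hook [223 121  15   7  26] [0.6298 0.1629 0.1393] yaw 9.5 [0.608 0.158 0.137] [0.651 0.169 0.143]
side hook [209 128  11   3  17] [0.5852 0.1588 0.1357] yaw 43.7 [0.569 0.151 0.121] [0.597 0.183 0.143]
side pan disc 74 ((593.20458984375, -219.31053161621094), 35.691505432128906) (array([ 589.3, -219.2]), 62.2, 70.8, 2.34)
side brass disc 64 ((579.3519287109375, 255.7637939453125), 42.0349006652832)
side bar [0.5837 0.2592 0.1385] -79.7 [0.577 0.236 0.13 ] [0.591 0.293 0.144]
```

```bash
python3 - <<'E'
from station import robot
import cv2, pickle
def snap(n):
    d=robot.read_camera("wrist"); pickle.dump(d,open(n+".pkl","wb")); cv2.imwrite(f"pics/{n}.png",d["color"])
robot.goto([.56,.25,.24],[180,0,99]); robot.dwell(.2); snap("w_hook")
robot.goto([.475,.016,.20],[180,0,95]); robot.dwell(.2); snap("w_fork")
print(robot.current_clock())
E
```

```text
3.1833
```

View pics/w_hook.png

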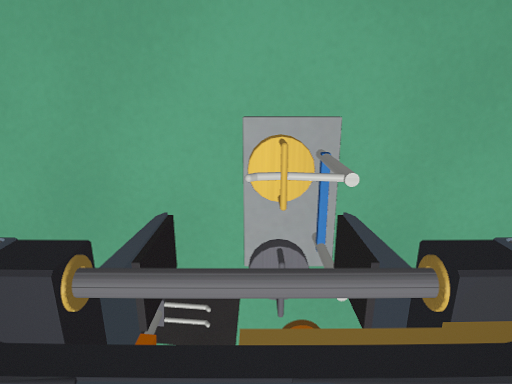

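View pics/w_fork.png

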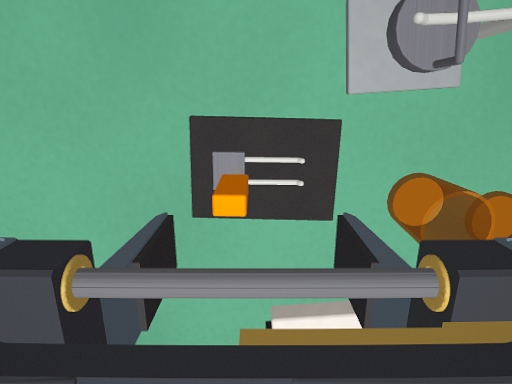

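Wrist views:
- **Hook view:** the brass weight is at (282,168), with its bar running from (283,140) to (284,210). The hook rod spans (249..352,179).
- **Fork view:** the handle top is at (230,205). The prongs are at rows 160 and 183, with tips at column 303. The mat spans (190–341,116–220).

```bash
cat > m2.py <<'E'
from h import *
def line(p): 
    l=cv2.fitLine((p[:,:2]*1000).astype(np.float32),cv2.DIST_HUBER,0,.01,.01).ravel(); return np.degrees(np.arctan2(l[1],l[0])).round(2)
def rect(p):
    (c,s,a)=cv2.minAreaRect((p[:,:2]*1000).astype(np.float32)); return np.round(c,1),np.round(s,1),round(a,2)
def cont(m): return max(cv2.findContours(m.astype(np.uint8),0,1)[0],key=len).reshape(-1,2)
def M(n):
    d=load(n); H,S,V=cv2.split(cv2.cvtColor(d["color"],cv2.COLOR_BGR2HSV)); P=cloud(d); return d,H,S,V,P,*np.moveaxis(P,2,0)
d,H,S,V,P,X,Y,Z=M("w_hook")
print("robot/steel etc; Z stats foot")
br=(H>12)&(H<30)&(S>120)&(V>90)&(X>.5)&(X<.65)&(Y>.2)&(Y<.33)
m=br&(Z>.125); m=max(blobs(m,20),key=lambda b:b[1][4])[0]
v,u=np.nonzero(br&(Z>.130)); q=onplane(d,np.c_[u,v],.141); print("bar 60x6?",len(q),q.mean(0).round(4),rect(q),"line",line(q),"Zmap",np.nanmedian(Z[v,u]).round(4))
hull=cv2.convexHull(cont(br&(Z<.118))).reshape(-1,2)
q=onplane(d,hull,.110); e=cv2.fitEllipse((q[:,:2]*1000).astype(np.float32)); print("disc ell",e,"Z",np.nanmedian(Z[br&(Z<.118)]).round(4))
ho=(S<50)&(V>140)&(Z>.122)&(X>.5)&(X<.68)&(Y>.2)&(Y<.33)
for b,s,ce in blobs(ho,10):
    v,u=np.nonzero(b); q=onplane(d,np.c_[u,v],.137); print("hook",s,q.mean(0).round(4),line(q),q.min(0).round(4),q.max(0).round(4),"Z",np.nanmedian(Z[b]).round(4))
ft=(S<50)&(V>80)&(Z<.022)&(Z>.004)&(X>.48)&(X<.7)&(Y>.2)&(Y<.36)
q=onplane(d,cont(ft),.012); print("foot left edge y max etc",rect(q),q.max(0))
d,H,S,V,P,X,Y,Z=M("w_fork")
g=(V<70)&(Z<.012)&(X>.35)&(X<.62)&(Y>-.08)&(Y<.12)
g=cv2.morphologyEx(g.astype(np.uint8),cv2.MORPH_CLOSE,np.ones((3,3)))
q=onplane(d,cv2.convexHull(cont(g)).reshape(-1,2),.004); print("mat",rect(q))
o=(H<15)&(S>150)&(V>100)&(X>.4)&(X<.52)&(np.abs(Y)<.06); t=o&(Z>.134)
v,u=np.nonzero(t); q=onplane(d,np.c_[u,v],.140); print("handle top",rect(q),q.mean(0).round(4),"Z",np.nanmedian(Z[t]).round(4))
pr=(S<60)&(V>130)&(Z<.03)&(X>.45)&(X<.57)&(Y>-.03)&(Y<.06)
for b,s,ce in blobs(pr,20):
    v,u=np.nonzero(b); q=onplane(d,np.c_[u,v],.0095); print("prong",s,q.mean(0).round(4),line(q),q.min(0).round(4),q.max(0).round(4))
pl=(V>60)&(V<130)&(S<60)&(Z<.02)&(X>.41)&(X<.48)&(Y>-.02)&(Y<.05)
b=max(blobs(pl,20),key=lambda b:b[1][4]); v,u=np.nonzero(b[0]); q=onplane(d,np.c_[u,v],.012); print("plate 36x44",rect(q),q.min(0),q.max(0))
E
python3 m2.py
```

```text
robot/steel etc; Z stats foot
bar 60x6? 6923 [0.6662 0.145  0.141 ] (array([604.9, 201.4]), array([448.6, 202.6]), 8.77) line 3.5 Zmap 0.3465
disc ell ((581.0879516601562, 271.2151184082031), (60.14300537109375, 63.091976165771484), 60.731143951416016) Z 0.1106
hook [245 173  36   9 251] [0.5636 0.2659 0.137 ] 12.76 [0.5484 0.2597 0.137 ] [0.5788 0.2714 0.137 ] Z 0.1389
hook [287 172  72  15 584] [0.6179 0.2737 0.137 ] 6.0 [0.5844 0.2671 0.137 ] [0.6466 0.2817 0.137 ] Z 0.1423
foot left edge y max etc (array([603.1, 259.1]), array([118.6, 115.9]), 8.52) [0.66043265 0.32505593 0.012     ]
mat (array([485.9,  18.2]), array([168.5, 118.6]), 3.69)
handle top (array([450.1,  12.2]), array([12.6, 25.8]), 52.81) [0.4508 0.0126 0.14  ] Z 0.1358
prong [232 153  73  21 509] [0.4808 0.03   0.0095] 5.73 [0.4497 0.0136 0.0095] [0.53   0.0368 0.0095]
prong [248 180  56   6 278] [0.5004 0.0063 0.0095] 4.92 [0.4688 0.0014 0.0095] [0.5321 0.0111 0.0095]
plate 36x44 (array([442.9,  26.8]), array([65. , 34.5]), 41.0) [ 0.42626642 -0.0074877   0.012     ] [0.4786901  0.03922449 0.012     ]
```

```bash
python3 - <<'E'
from h import *
d=load("w_fork"); a=cv2.resize(d["color"][110:225,185:345],None,fx=5,fy=5,interpolation=cv2.INTER_NEAREST); cv2.imwrite("pics/fk.png",a)
d=load("w_hook"); a=cv2.resize(d["color"][110:220,235:365],None,fx=5.4,fy=5.4,interpolation=cv2.INTER_NEAREST); cv2.imwrite("pics/hk.png",a)
E
```

```text
(no output)
```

View pics/fk.png

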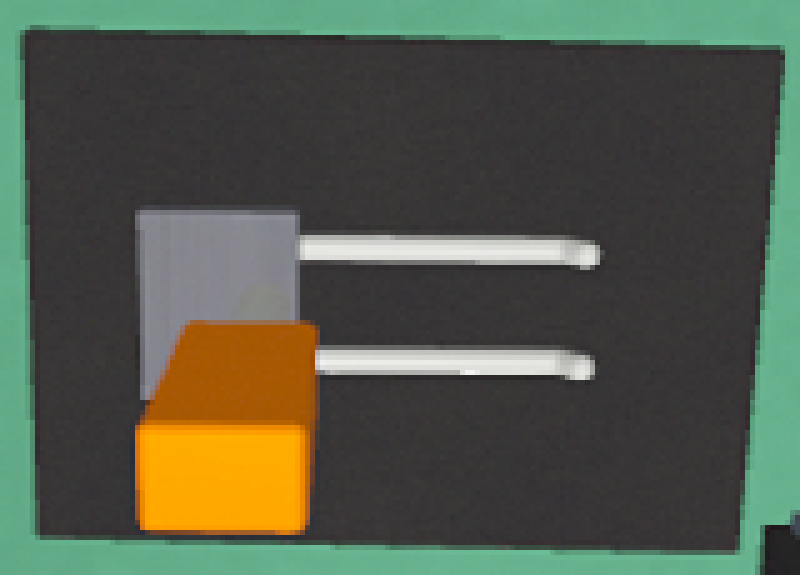

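View pics/hk.png

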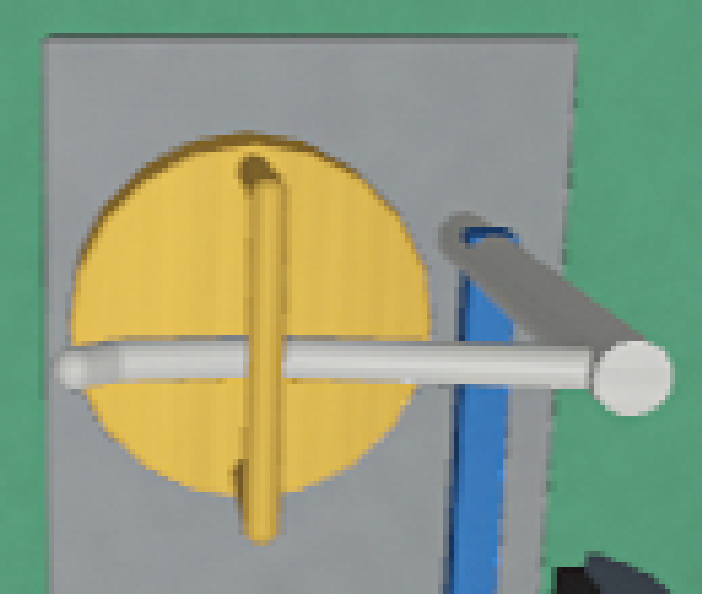

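```bash
python3 - <<'E'
from h import *
d=load("w_fork"); H,S,V=cv2.split(cv2.cvtColor(d["color"],cv2.COLOR_BGR2HSV))
m=(H<28)&(S>180)&(V>215); m[:190]=0
b=max(blobs(m,50),key=lambda b:b[1][4]); print("top mask",b[1])
c=max(cv2.findContours(b[0].astype(np.uint8),0,1)[0],key=len).reshape(-1,2)
for z in (.140,): q=onplane(d,c,z); r=cv2.minAreaRect((q[:,:2]*1000).astype(np.float32)); print("handle top",r); 
v,u=np.nonzero(b[0]); print(onplane(d,np.c_[u,v],.14).mean(0))
f=lambda p:np.array(p)/5+[185,110]-.5
g=lambda p:np.array(p)/5.4+[235,110]-.5
print("prong tips z.014",onplane(d,[f((591,255)),f((585,367))],.014).round(4))
print("prong roots z.0095",onplane(d,[f((303,247)),f((570,250)),f((318,360)),f((560,363))],.0095).round(4))
print("plate L,R corners z.012",onplane(d,[f((137,210)),f((300,210))],.012).round(4))
print("mat corners",onplane(d,[f((22,30)),f((784,48)),f((740,551)),f((38,537))],.004).round(4))
d=load("w_hook")
print("post top z.148",onplane(d,[g((632,378))],.148).round(4))
print("tip z.144",onplane(d,[g((73,369))],.144).round(4))
print("hook rod z.1365",onplane(d,[g((150,363)),g((240,361)),g((300,360)),g((560,368))],.1365).round(4))
print("bar z.142",onplane(d,[g((265,190)),g((264,360)),g((261,530)),g((261,542))],.142).round(4))
print("foot corners",onplane(d,[g((43,38)),g((577,38))],.012).round(4))
E
```

```text
top mask [212 195  34  22 695]
handle top ((455.908203125, 16.966739654541016), (24.58091926574707, 16.54707145690918), 5.069023132324219)
[0.45607359 0.01741971 0.14      ]
prong tips z.014 [[0.5275 0.0348 0.014 ]
 [0.5295 0.0091 0.014 ]]
prong roots z.0095 [[0.4635 0.0301 0.0095]
 [0.5234 0.0347 0.0095]
 [0.469  0.0043 0.0095]
 [0.5244 0.0085 0.0095]]
plate L,R corners z.012 [[0.4261 0.0355 0.012 ]
 [0.4622 0.0387 0.012 ]]
mat corners [[ 0.3977  0.0719  0.004 ]
 [ 0.5659  0.083   0.004 ]
 [ 0.5743 -0.0354  0.004 ]
 [ 0.4056 -0.0467  0.004 ]]
post top z.148 [[0.6368 0.2777 0.148 ]]
tip z.144 [[0.5513 0.2645 0.144 ]]
hook rod z.1365 [[0.5634 0.2656 0.1365]
 [0.5777 0.2682 0.1365]
 [0.5872 0.2699 0.1365]
 [0.6288 0.2753 0.1365]]
bar z.142 [[0.5761 0.2965 0.142 ]
 [0.5808 0.2702 0.142 ]
 [0.5854 0.2424 0.142 ]
 [0.5858 0.2404 0.142 ]]
foot corners [[0.5353 0.3067 0.012 ]
 [0.6525 0.3257 0.012 ]]
```

```bash
python3 - <<'E'
from station import robot
import cv2, pickle, numpy as np
def snap(n,c="wrist"):
    d=robot.read_camera(c); pickle.dump(d,open(n+".pkl","wb")); cv2.imwrite(f"pics/{n}.png",d["color"])
o=[180,0,94.7]
robot.move_straight([.4557,.0168,.17],o,rate=.1)
print("contact",robot.move_straight([.4557,.0168,.0855],o,rate=.08,contact_N=6))
print(robot.current_tool_pos(),robot.current_wrist_force())
snap("w_pre")
robot.set_gripper(0.0,55); print("gap",robot.current_finger_gap()*91,robot.current_wrist_force())
robot.move_straight([.4557,.0168,.155],o,rate=.08); robot.dwell(.3)
print(robot.current_tool_pos(),robot.current_wrist_force(),robot.current_torque(),robot.current_finger_gap()*91)
snap("w_grip"); snap("s_grip","side"); print(robot.current_clock())
E
```

```text
contact False
[0.45613675 0.01680976 0.08595449] [-0.03663671 -0.9224173   0.52989541]
gap 25.69386255216435 [-1.14562034  0.46037778 -1.05065284]
[0.45556255 0.01680459 0.15469466] [ 0.46294519 -0.98406356 -1.4293126 ] [-0.02682571  0.02111437  0.01396875] 25.745775155126054
7.375
```

View pics/w_grip.png

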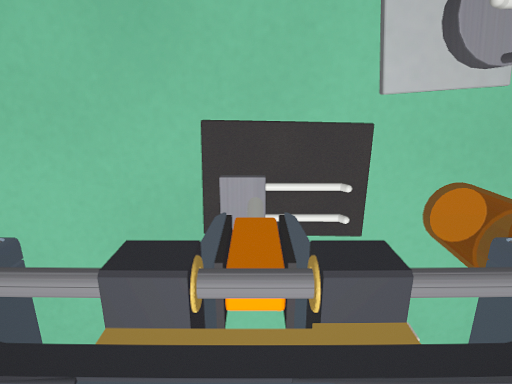

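View pics/s_grip.png

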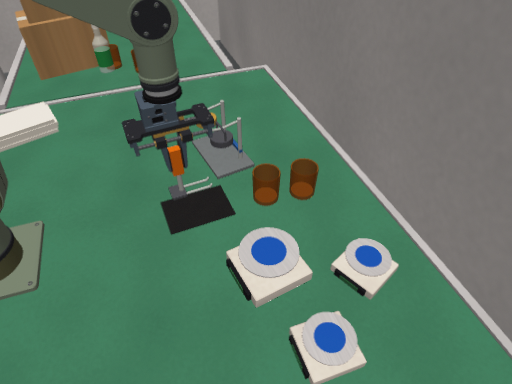

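The fork is held, with a gap of 25.7 mm against the 26 mm handle. The prongs show at rows 187 and 218. I'll find where they sit relative to the TCP.

```bash
python3 - <<'E'
from h import *
from station import robot
d=load("w_grip"); c=d["color"][165:235,210:365]; cv2.imwrite("pics/wg.png",cv2.resize(c,None,fx=5,fy=5,interpolation=cv2.INTER_NEAREST))
S,V=cv2.split(cv2.cvtColor(d["color"],cv2.COLOR_BGR2HSV))[1:]; P=cloud(d)
m=(S<50)&(V>150); m[:178]=0; m[230:]=0; m[:,:262]=0; m[:,360:]=0
p=robot.current_tool_pos(); o=robot.current_orientation(); print(p,o)
y=np.radians(4.7); 
for b,s,ce in blobs(m,20):
    v,u=np.nonzero(b); k=u<u.max()-9; q=onplane(d,np.c_[u,v][k],.155-.081+.0055)-p; l=cv2.fitLine((q[:,:2]*1000).astype(np.float32),4,0,.01,.01).ravel()
    t=np.c_[q[:,0]*np.cos(y)+q[:,1]*np.sin(y),-q[:,0]*np.sin(y)+q[:,1]*np.cos(y)]
    print(s,"fork-frame mean",t.mean(0).round(4),"yaw",np.degrees(np.arctan2(l[1],l[0])),"Zmap",np.nanmedian(P[b][k][:,2]))
    tip=onplane(d,[[u.max()-2,v[u>u.max()-5].mean()]],.155-.081+.010)[0]-p
    print(" tip",tip[0]*np.cos(y)+tip[1]*np.sin(y),-tip[0]*np.sin(y)+tip[1]*np.cos(y))
E
```

```text
[0.45564533 0.01679772 0.15483595] [-1.79980391e+02 -1.72166414e-03  9.46987560e+01]Traceback (most recent call last):
  File "<stdin>", line 9, in <module>
  File "h.py", line 10, in onplane
    c,r=ray(d,uv); return c+r*((z-c[2])/r[:,2])[:,None]
        ~~~^^^^^^
  File "h.py", line 7, in ray
    K,D,R,t=cam(d); u=cv2.undistortPoints(np.array(uv,float).reshape(-1,1,2),K,D).reshape(-1,2)
                      ~~~~~~~~~~~~~~~~~~~^^^^^^^^^^^^^^^^^^^^^^^^^^^^^^^^^^^^^^^^
cv2.error: OpenCV(4.12.0) /io/opencv/modules/calib3d/src/undistort.dispatch.cpp:347: error: (-215:Assertion failed) CV_IS_MAT(_src) && CV_IS_MAT(_dst) && (_src->rows == 1 || _src->cols == 1) && (_dst->rows == 1 || _dst->cols == 1) && _src->cols + _src->rows - 1 == _dst->rows + _dst->cols - 1 && (CV_MAT_TYPE(_src->type) == CV_32FC2 || CV_MAT_TYPE(_src->type) == CV_64FC2) && (CV_MAT_TYPE(_dst->type) == CV_32FC2 || CV_MAT_TYPE(_dst->type) == CV_64FC2) in function 'cvUndistortPointsInternal'
```

View pics/wg.png

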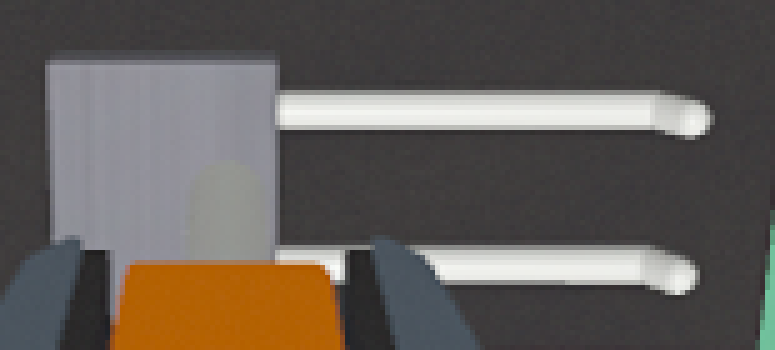

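```bash
python3 - <<'E'
from h import *
d=load("w_grip"); p=np.array([.4556,.0168,.1548]); y=np.radians(4.7); R=np.array([[np.cos(y),np.sin(y)],[-np.sin(y),np.cos(y)]])
f=lambda q:np.array(q)/5+[210,165]-.5
for z,pts in ((.084,[(697,120),(682,277)]),(.079,[(290,110),(640,112),(300,263),(630,264)]),(.0815,[(47,60),(278,60)])):
    q=onplane(d,[f(a) for a in pts],z); print(z,((q-p)[:,:2]@R.T*1000).round(1).tolist())
P=cloud(d); print(P[187,300],P[187,325],P[187,275], P[180,240],P[190,235])
d=load("w_hook"); print(cloud(d)[[160,165,190,195],[284]*4].round(4))
E
```

```text
0.084 [[72.4, 12.2], [72.1, -13.7]]
0.079 [[9.6, 12.4], [64.8, 12.1], [11.5, -13.1], [64.9, -13.3]]
0.0815 [[-28.1, 21.1], [7.6, 21.1]]
[0.4896386  0.03177587 0.07942346] [0.50924102 0.03339965 0.07946589] [0.47000271 0.03033155 0.08005761] [0.44234722 0.03426925 0.08230524] [0.43902205 0.025962   0.08229559]
[[0.5786 0.2841 0.1428]
 [0.5795 0.2797 0.1418]
 [0.5834 0.2584 0.1426]
 [0.5842 0.2542 0.1431]]
```

```bash
cat > g.py <<'E'
from station import robot
import cv2, pickle, numpy as np
DZ=.0813; DY=-.0006; DYAW=.3
def snap(n,c="wrist"):
    d=robot.read_camera(c); pickle.dump(d,open(n+".pkl","wb")); cv2.imwrite(f"pics/{n}.png",d["color"])
def tcp(pt,psi,fx,z):  # TCP so that world xy pt lies at fork (fx,0), fork origin at height z, heading psi
    a=np.radians(psi); u=np.array([np.cos(a),np.sin(a)]); v=np.array([-u[1],u[0]])
    p=np.array(pt[:2])-fx*u-DY*v; return [p[0],p[1],z+DZ],[180,0,90+psi+DYAW]
HOOK=(.581,.2692)
E
python3 - <<'E'
from g import *
p=robot.current_tool_pos(); 
robot.move_straight([p[0],p[1],.22],rate=.15)
q,o=tcp(HOOK,9,150,.118) if 0 else tcp(HOOK,9,.150,.118)
robot.goto([q[0],q[1],.22],o); robot.move_straight(q,o,rate=.1)
q,o=tcp(HOOK,9,.085,.118); print("c",robot.move_straight(q,o,rate=.06,contact_N=4))
robot.dwell(.2); snap("w_pi"); snap("s_pi","side"); print(robot.current_tool_pos(),q,robot.current_wrist_force(),robot.current_clock())
d=pickle.load(open("s_pi.pkl","rb")); cv2.imwrite("pics/s_pic.png",cv2.resize(d["color"][50:170,120:280],None,fx=5,fy=5,interpolation=cv2.INTER_CUBIC))
E
```

```text
c False
[0.49682507 0.25649797 0.19940293] [np.float64(0.4969526303703891), np.float64(0.2564956834759375), 0.19929999999999998] [-0.03252321  0.78947233 -1.27312026] 10.7667
```

View pics/w_pi.png

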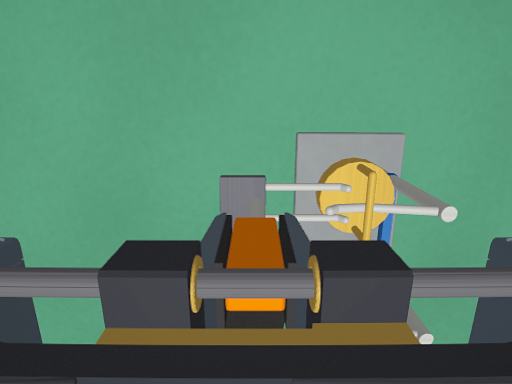

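View pics/s_pic.png

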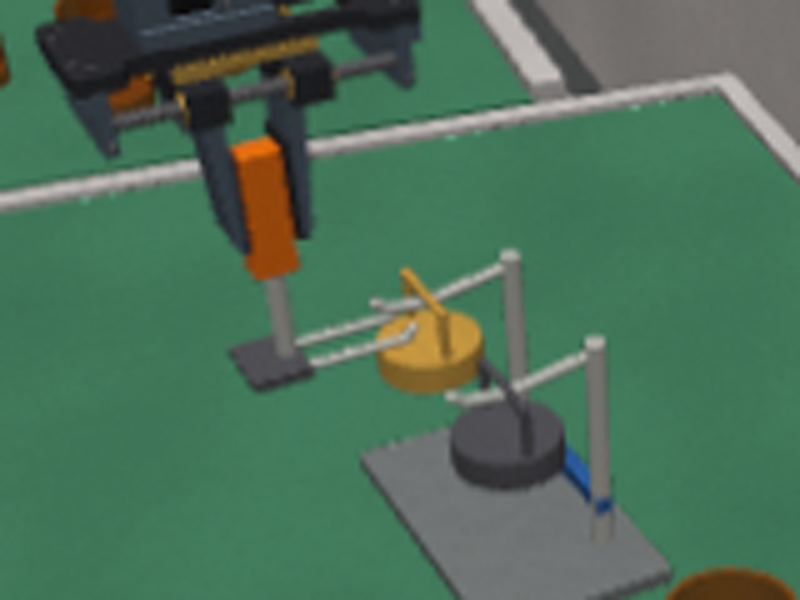

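The prong tips, at (347,188) and (344,219), are above the brass disc and short of the bar. The hook tip at (331,211) lies between the prongs. A numeric check before inserting:

```bash
python3 - <<'E'
from h import *
d=load("w_pi"); p=np.array([.4968,.2565]); y=np.radians(9.0); R=np.array([[np.cos(y),np.sin(y)],[-np.sin(y),np.cos(y)]])
F=lambda uv,z:((onplane(d,uv,z)[:,:2]-p)@R.T*1000).round(1).tolist()
cv2.imwrite("pics/wp.png",cv2.resize(d["color"][125:250,215:465],None,fx=3.2,fy=3.2,interpolation=cv2.INTER_CUBIC))
print("tip,post",F([(331,210.5)],.144),F([(449,213.5)],.148),"rod",F([(360,208),(400,209.5)],.1365),"bar",F([(373,172),(371,208),(368,240)],.142))
P=cloud(d); print("Z prong",P[187,285],P[187,330],"bar",P[[185,195,225],[372,372,370]][:,2],"disc",P[175,350])
E
```

```text
tip,post [[56.0, -0.2]] [[142.2, -0.9]] rod [[79.9, -0.7], [110.8, -1.8]] bar [[84.9, 28.5], [86.3, 1.2], [86.6, -24.7]]
Z prong [0.51781868 0.27252134 0.12519355] [0.55263109 0.27821875 0.12518615] bar [0.14291269 0.14171149 0.14329367] disc [0.57022248 0.28783142 0.11202507]
```

View pics/wp.png

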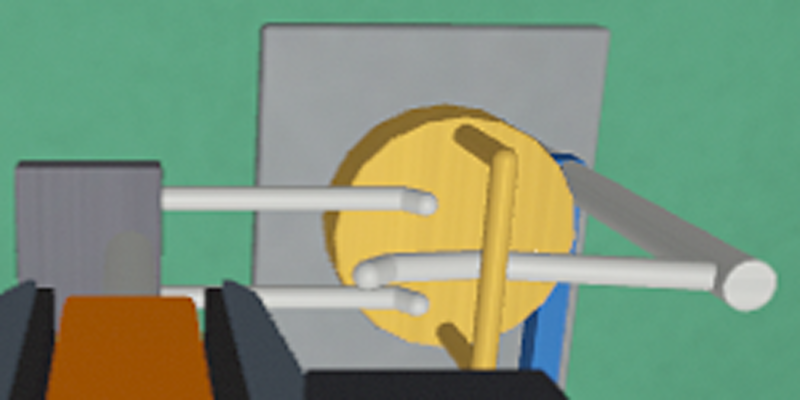

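```bash
python3 - <<'E'
from g import *
q,o=tcp(HOOK,9,.052,.118); print("c",robot.move_straight(q,o,rate=.05,contact_N=4),robot.current_wrist_force())
z0=robot.current_wrist_force()
robot.move_straight([q[0],q[1],.2145],o,rate=.04); robot.dwell(.2); print(robot.current_wrist_force()-z0,robot.current_tool_pos())
robot.move_straight([q[0],q[1],.2230],o,rate=.02); robot.dwell(.4); print(robot.current_wrist_force()-z0,robot.current_torque(),robot.current_tool_pos(),robot.current_finger_gap()*91)
snap("w_li"); snap("s_li","side"); print(robot.current_clock())
d=pickle.load(open("s_li.pkl","rb")); cv2.imwrite("pics/s_lic.png",cv2.resize(d["color"][50:170,120:280],None,fx=5,fy=5,interpolation=cv2.INTER_CUBIC))
E
```

```text
c False [-0.72174594  1.1357846  -2.33447458]
[ 1.08786002 -1.17684487 -3.156456  ] [0.52924772 0.26152467 0.2139591 ]
[ 0.38231542 -0.72552211 -3.38201132] [-0.09898793  0.23359959  0.00591505] [0.5295274  0.26160348 0.2229097 ] 25.76627143526043
13.3833
```

View pics/w_li.png

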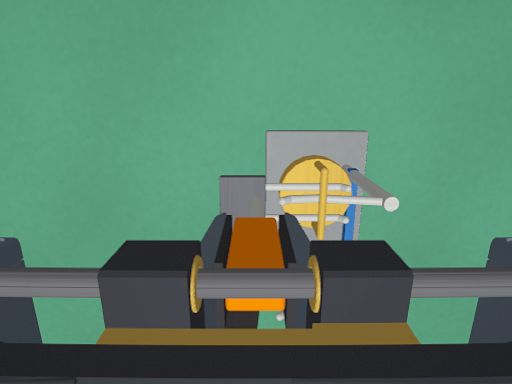

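View pics/s_lic.png

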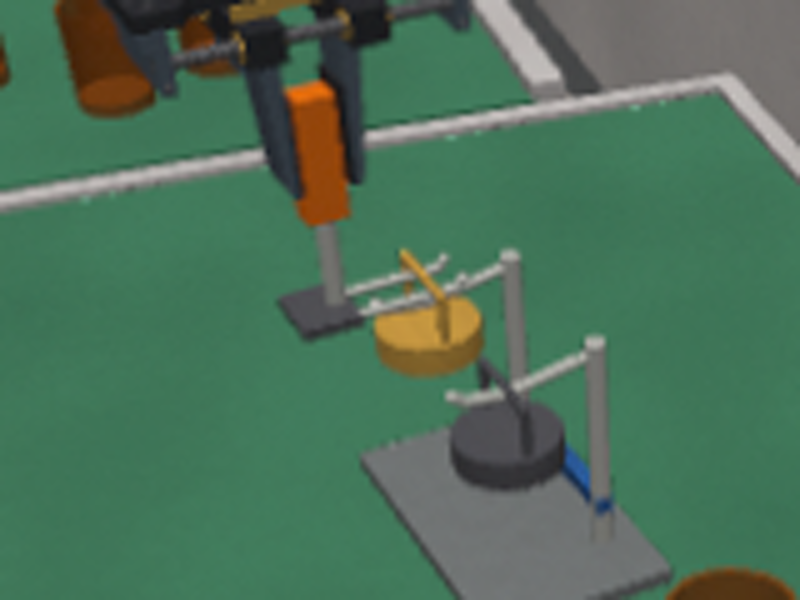

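```bash
python3 - <<'E'
from h import *
d=load("w_li"); P=cloud(d); print("bar",P[[180,190,212,222],[323,323,322,321]].round(4)); print("prong",P[187,[272,285,300,340]].round(4)); print("hook",P[[200,201,202],[300,345,370]].round(4),"disc",P[[178,175],[305,340]].round(4))
E
python3 - <<'E'
from g import *
q,o=tcp(HOOK,9,.100,.118); print("c",robot.move_straight([q[0],q[1],.2230],o,rate=.05,contact_N=3),robot.current_tool_pos())
robot.dwell(.1); snap("w_re"); snap("s_re","side"); print(robot.current_wrist_force(),robot.current_clock())
d=pickle.load(open("s_re.pkl","rb")); cv2.imwrite("pics/s_rec.png",cv2.resize(d["color"][50:170,120:280],None,fx=5,fy=5,interpolation=cv2.INTER_CUBIC))
E
```

```text
bar [[0.5772 0.2892 0.1548]
 [0.579  0.2815 0.1547]
 [0.5821 0.2639 0.1546]
 [0.5835 0.2552 0.1532]]
prong [[0.5405 0.2761 0.149 ]
 [0.5506 0.2776 0.1485]
 [0.5621 0.2797 0.1493]
 [0.5931 0.2847 0.149 ]]
hook [[0.5662 0.2664 0.139 ]
 [0.6024 0.2721 0.141 ]
 [0.6214 0.2754 0.1445]] disc [[0.5698 0.2817 0.1217]
 [0.599  0.2892 0.1219]]
c False [0.48250844 0.25426514 0.22301608]
[ 0.67648996  0.00889778 -5.57171798] 14.6917
```

View pics/s_rec.png

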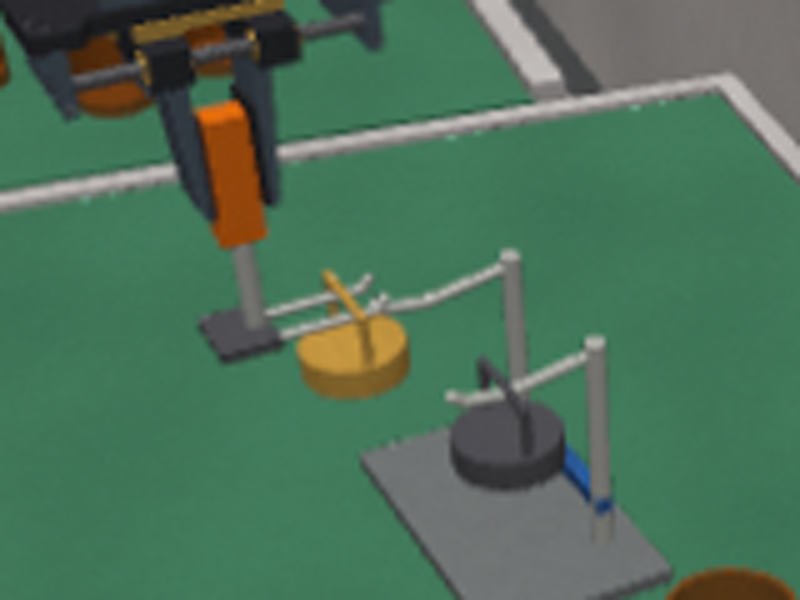

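View pics/w_re.png

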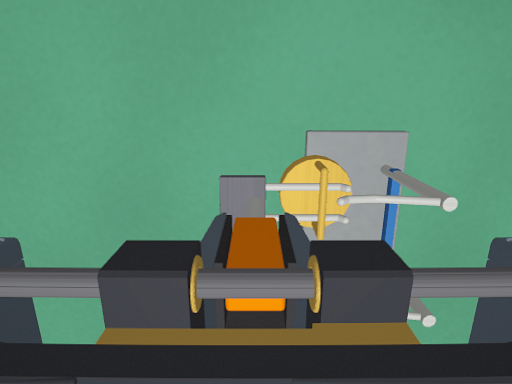

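The weight is off the hook and hanging level on the prongs, with the hook tip at (342,202) behind the bar. I'll carry it to the scale.

```bash
cat >> g.py <<'E'
PAN=(.591,-.220)
E
python3 - <<'E'
from g import *
q,o=tcp(HOOK,9,.138,.118); robot.move_straight([q[0],q[1],.2230],o,rate=.07)
robot.move_straight([q[0]-.01,q[1],.275],o,rate=.08)
q,o=tcp(PAN,0,.14,.15); 
robot.move_straight([q[0],q[1],.275],o,rate=.15); robot.dwell(.5)
snap("w_ps"); snap("s_ps","side"); snap("t_ps","top"); print(robot.current_tool_pos(),robot.current_wrist_force(),robot.current_clock())
E
```

```text
[ 0.45099633 -0.21939487  0.27498863] [-0.50690789  0.33803727 -5.61731211] 20.1083
```

View pics/w_ps.png

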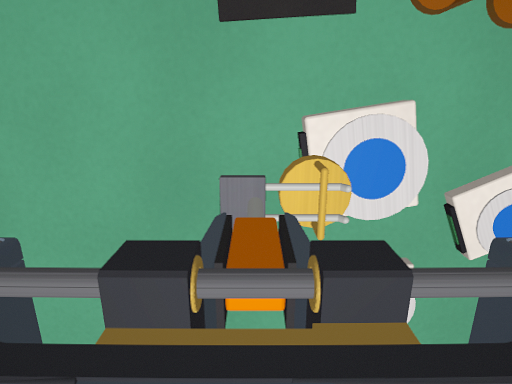

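View pics/s_ps.png

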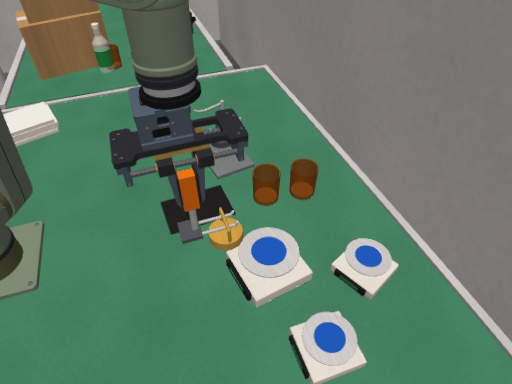

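```bash
python3 - <<'E'
from h import *
d=load("w_ps"); H,S,V=cv2.split(cv2.cvtColor(d["color"],cv2.COLOR_BGR2HSV)); P=cloud(d)
m=(H>100)&(H<130)&(S>150); m[:,430:]=0
c=max(cv2.findContours(m.astype(np.uint8),0,1)[0],key=len).reshape(-1,2); q=onplane(d,cv2.convexHull(c).reshape(-1,2),.070)[:,:2]*1000
print("blue",cv2.minEnclosingCircle(q.astype(np.float32)),cv2.fitEllipse(q.astype(np.float32)),"Z",np.nanmedian(P[m][:,2]))
br=(H>12)&(H<30)&(S>120)&(V>90); br[:150]=0; br[:,:275]=0; br[225:]=0
k=br&(P[...,2]<.18); print("weight top Z",np.nanmedian(P[k][:,2]))
c=cv2.convexHull(np.vstack([a.reshape(-1,2) for a in cv2.findContours(k.astype(np.uint8),0,1)[0]])).reshape(-1,2)
q=onplane(d,c,float(np.nanmedian(P[k][:,2])))[:,:2]*1000; print("brass disc",cv2.fitEllipse(q.astype(np.float32)),cv2.minEnclosingCircle(q.astype(np.float32)))
print("bar", P[[175,185,205,215],[323,323,322,322]].round(4)); print("prong tops",P[187,[275,300]].round(4))
E
```

```text
blue ((591.879638671875, -219.11892700195312), 36.34588623046875) ((592.0243530273438, -219.1156005859375), (72.15306854248047, 72.50995635986328), 13.899029731750488) Z 0.07118258790059873
weight top Z 0.17406296131861843
brass disc ((500.01556396484375, -220.5362548828125), (65.09618377685547, 70.32979583740234), 142.5655517578125) ((497.828125, -222.96311950683594), 37.16379928588867)
bar [[ 0.5024 -0.196   0.2057]
 [ 0.5025 -0.2034  0.2073]
 [ 0.5029 -0.2196  0.2067]
 [ 0.5035 -0.2281  0.2059]]
prong tops [[ 0.4665 -0.2071  0.2002]
 [ 0.4858 -0.2065  0.2018]]
```

```bash
sed -i 's/^PAN=.*/PAN=(.592,-.2195)/' g.py; python3 - <<'E'
from g import *
q,o=tcp(PAN,0,.052,.15)
robot.move_straight([q[0],q[1],.275],o,rate=.08)
robot.move_straight([q[0],q[1],.200],o,rate=.06); robot.dwell(.4)
f0=robot.current_wrist_force(); print(f0)
for z in (.190,.186,.182,.178,.174):
    robot.move_straight([q[0],q[1],z],o,rate=.02); robot.dwell(.15); print(z,(robot.current_wrist_force()-f0).round(2))
snap("w_pl"); snap("s_pl","side"); print(robot.current_tool_pos(),robot.current_clock())
d=pickle.load(open("s_pl.pkl","rb")); cv2.imwrite("pics/s_plc.png",cv2.resize(d["color"][150:310,180:340],None,fx=3.7,fy=3.7,interpolation=cv2.INTER_CUBIC))
E
```

```text
[-1.34153306  0.43687462 -5.01844462]
0.19 [ 1.72 -0.4   1.52]
0.186 [ 0.67 -0.68  1.91]
0.182 [2.02 0.09 2.71]
0.178 [ 1.22 -0.98  3.06]
0.174 [ 1.4  -0.64  3.13]
[ 0.54005046 -0.21893767  0.17406599] 26.075
```

View pics/s_plc.png

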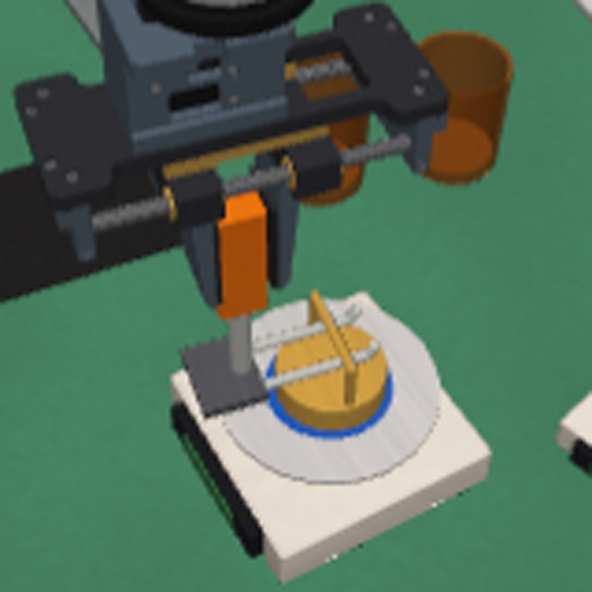

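View pics/w_pl.png

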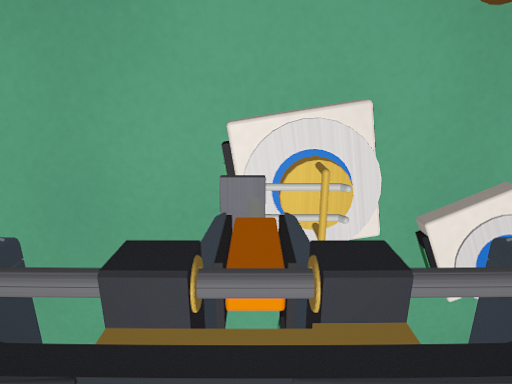

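```bash
cat > m3.py <<'E'
import sys
from h import *
def rep(n):
    d=load(n); H,S,V=cv2.split(cv2.cvtColor(d["color"],cv2.COLOR_BGR2HSV)); P=cloud(d); X,Y,Z=np.moveaxis(P,2,0)
    r=(X>.5)&(X<.68)&(Y>-.31)&(Y<-.13)
    b=(H>100)&(H<130)&(S>150)&r; zb=np.nanmedian(Z[b])
    br=(H>12)&(H<30)&(S>120)&(V>90)&r&(Z<.115)&(Z>.05); k=br&(Z<.092); zt=np.nanmedian(Z[k])
    bar=(H>12)&(H<30)&(S>120)&(V>90)&r&(Z>.100)&(Z<.125)
    pr=(S<50)&(V>140)&(Z>.084)&(Z<.105)&(X<.61)&(X>.545)&r
    print(n,"pan Z",zb,"disc top Z",zt,"bar top Z",np.nanpercentile(Z[bar],80),P[bar].mean(0).round(4),"prong Z",np.nanmedian(Z[pr]),pr.sum())
    c=cv2.convexHull(np.vstack([a.reshape(-1,2) for a in cv2.findContours(b.astype(np.uint8),0,1)[0]])).reshape(-1,2); q=onplane(d,c,float(zb))[:,:2]*1000; print(" blue ell",cv2.fitEllipse(q.astype(np.float32)))
    c=cv2.convexHull(np.vstack([a.reshape(-1,2) for a in cv2.findContours(k.astype(np.uint8),0,1)[0]])).reshape(-1,2); q=onplane(d,c,float(zt))[:,:2]*1000; print(" disc ell",cv2.fitEllipse(q.astype(np.float32)))
for n in sys.argv[1:]: rep(n)
E
python3 m3.py w_pl s_pl
```

```text
w_pl pan Z 0.059090594472921615 disc top Z 0.07877804872657485 bar top Z 0.11093190582202572 [ 0.5917 -0.2166  0.1099] prong Z 0.09904156057265605 800
 blue ell ((670.5691528320312, -241.84976196289062), (108.1616439819336, 241.03428649902344), 74.141357421875)
 disc ell ((591.45361328125, -217.91058349609375), (61.48682403564453, 66.07240295410156), 31.134939193725586)
s_pl pan Z 0.05859934605950223 disc top Z 0.07773689458620447 bar top Z 0.11046091418147101 [ 0.5938 -0.2249  0.1087] prong Z 0.0984142091743202 123
 blue ell ((594.0875244140625, -219.03897094726562), (70.8673324584961, 73.16554260253906), 138.024658203125)
 disc ell ((592.4244995117188, -223.90257263183594), (62.28288650512695, 77.93262481689453), 160.7431182861328)
```

Pan at 59 mm (11 mm of sink, stop at 23), weight resting fully, and centred to about 2 mm. I'll centre the prongs in the window and draw out.

```bash
python3 - <<'E'
from g import *
q,o=tcp(PAN,0,.052,.15); q=list(q)
robot.move_straight([q[0],q[1],.1675],o,rate=.02); robot.dwell(.1)
print("c",robot.move_straight([q[0]-.04,q[1],.1675],o,rate=.04,contact_N=3))
p=robot.current_tool_pos(); print(p)
snap("w_wd"); snap("s_wd","side"); print(robot.current_clock())
d=pickle.load(open("s_wd.pkl","rb")); cv2.imwrite("pics/s_wdc.png",cv2.resize(d["color"][150:310,180:340],None,fx=3.7,fy=3.7,interpolation=cv2.INTER_CUBIC))
E
python3 m3.py w_wd s_wd
```

```text
c False
[ 0.50026723 -0.218917    0.16750167]
27.9
w_wd pan Z 0.05900904091281578 disc top Z 0.07872421251468753 bar top Z 0.11087573329325134 [ 0.5915 -0.2153  0.1095] prong Z 0.09283455949790193 509
 blue ell ((591.6591186523438, -218.68348693847656), (72.29145812988281, 72.6032943725586), 162.39300537109375)
 disc ell ((590.3134765625, -217.7945556640625), (62.38740921020508, 67.92656707763672), 44.265174865722656)
s_wd pan Z 0.058434023700054794 disc top Z 0.0781268213697951 bar top Z 0.11045629548550377 [ 0.5939 -0.2248  0.1087] prong Z 0.09230448656539736 85
 blue ell ((594.2861328125, -218.8203887939453), (70.79822540283203, 73.62996673583984), 141.67904663085938)
 disc ell ((592.0195922851562, -224.958740234375), (63.10568618774414, 75.41742706298828), 161.1683807373047)
```

View pics/s_wdc.png

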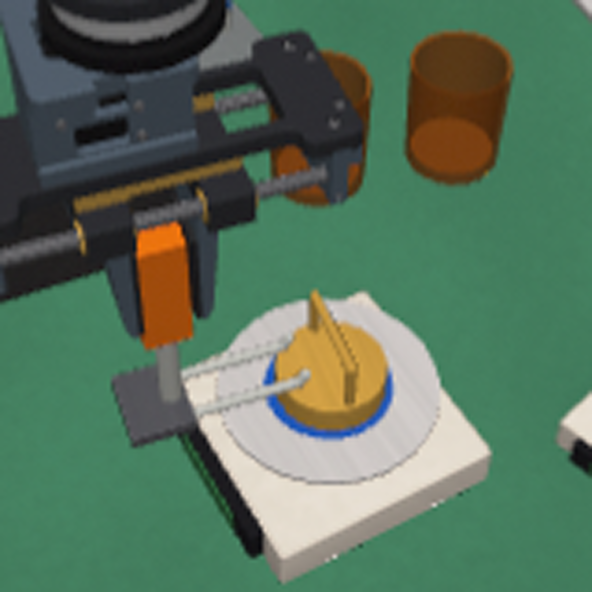

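```bash
python3 - <<'E'
from g import *
p=robot.current_tool_pos(); o=[180,0,90.3]
robot.move_straight([.44,p[1],.1675],o,rate=.06)
robot.move_straight([.44,p[1],.22],o,rate=.12)
o=[180,0,94.7]
robot.goto([.458,.0168,.20],o)
robot.move_straight([.458,.0168,.100],o,rate=.1)
robot.move_straight([.458,.0168,.0885],o,rate=.04); robot.dwell(.2)
print("c",robot.move_straight([.458,.0168,.0845],o,rate=.01,contact_N=2.5),robot.current_tool_pos(),robot.current_wrist_force())
snap("w_hm"); print(robot.current_clock())
E
```

```text
c True [0.4581697  0.01681022 0.08545477] [0.20569051 0.66805137 3.87561328]
32.775
```

View pics/w_hm.png

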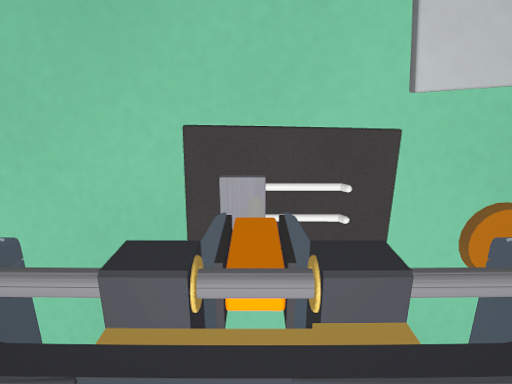

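The fork is in contact with the mat at its original height, with the plate and prongs at (220–352,177–222). I'll release, rise and check.

```bash
python3 - <<'E'
from g import *
robot.set_gripper(0.8); robot.dwell(.2)
p=robot.current_tool_pos(); robot.move_straight([p[0],p[1],.20],[180,0,94.7],rate=.1)
robot.goto([.38,.20,.30],[180,0,110]); robot.dwell(.3)
snap("s_end","side"); snap("t_end","top"); print(robot.current_clock(),robot.current_wrist_force())
d=pickle.load(open("s_end.pkl","rb")); cv2.imwrite("pics/s_endc.png",cv2.resize(d["color"][80:310,150:350],None,fx=2.6,fy=2.6,interpolation=cv2.INTER_CUBIC))
E
python3 m3.py s_end; python3 - <<'E'
from h import *
for n in ("top","t_end"):
    d=load(n); P=cloud(d); H,S,V=cv2.split(cv2.cvtColor(d["color"],cv2.COLOR_BGR2HSV)); X,Y,Z=np.moveaxis(P,2,0)
    m=(H<25)&(S>130)&(V>120)&(X>.4)&(X<.5)&(np.abs(Y)<.05)&(Z>.13); v,u=np.nonzero(m); print(n,"handle top",onplane(d,np.c_[u,v],.14).mean(0).round(4),np.nanmedian(Z[m]))
    for b,s,c in blobs((H>8)&(H<25)&(S>130)&(X>.6)&(abs(Y)<.08),60): print("  tumbler",c.round(1))
E
```

```text
36.4167 [0.13085251 0.0655899  0.53771158]
s_end pan Z 0.05847603355035236 disc top Z 0.07811869305478658 bar top Z 0.11050731970931389 [ 0.5938 -0.2249  0.109 ] prong Z nan 0
 blue ell ((593.8638305664062, -219.27197265625), (71.0036392211914, 72.36600494384766), 125.74813079833984)
 disc ell ((592.3383178710938, -224.8622589111328), (62.392024993896484, 76.19701385498047), 158.29624938964844)
top handle top [0.4542 0.0151 0.14  ] 0.13637785875046604
  tumbler [237.2 140.2]
  tumbler [231.6 173.3]
t_end handle top [0.4567 0.0151 0.14  ] 0.13552393641675975
  tumbler [237.2 140.2]
  tumbler [231.5 173.3]
  return np.nanmean(a, axis, out=out, keepdims=keepdims)
```

View pics/s_endc.png

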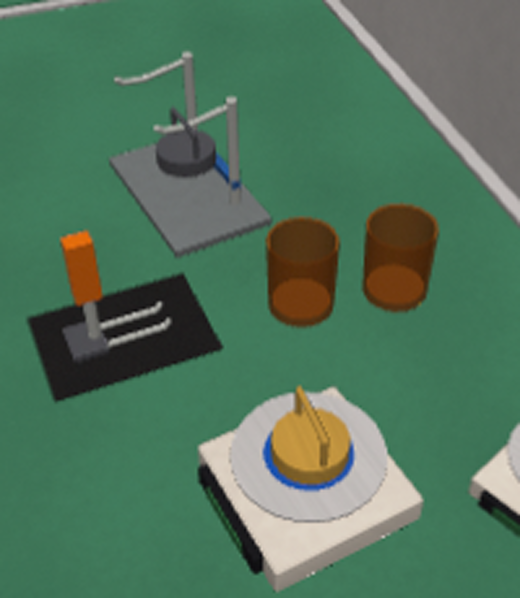

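View pics/t_end.png

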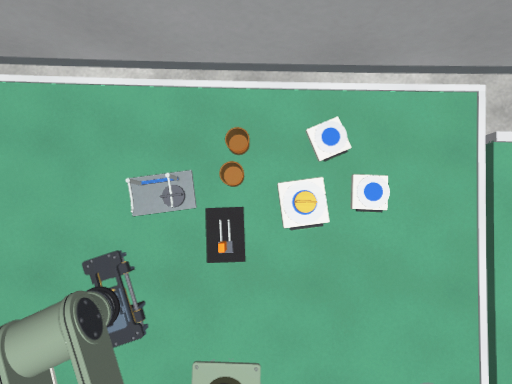

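Everything is in place: the weight is upright in the middle of the blue disc, the fork is standing on its mat, and the steel weight and tumblers haven't moved.

```bash
python3 -c "
from station import robot
robot.job_done(); print(robot.current_clock())"
```

```text
the job is handed in; nothing more can be done
the job is handed in; nothing more can be done
```

The job is done and handed in. With the fork I lifted the brass weight about 12 mm off the left hook, drew it clear, set it on the large scale's pan and drew the fork out. I then stood the fork back on its mat. The clock read 36.4 s at the last check, against the 67 s limit, and the gripper held only the fork's handle.

**Last checks**
- **Pan:** it sits about 11 mm down under the weight, well short of the 23 mm stop.
- **Weight:** it stands upright. The wrist camera put it within about 2 mm of the blue disc's centre. The side camera's fit showed it about 6 mm off in y, but that outline also took in the disc's lit side, so I trusted the wrist view.
- **Fork:** it is upright on the mat, about 2.5 mm from where it stood. It started about 30 mm from the mat's centre, not the 25 mm stated, so I put it about halfway between the two.
- **Tumblers:** their pixel positions are unchanged to within 0.1 px.
- **Steel weight:** still on its hook, judged by eye from the side and top pictures.

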